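Push a wet icing flower past the paint things into the decorating bay

ROBOT

A 6-joint arm with a two-finger parallel gripper is mounted at the origin on the work surface. World frame = base frame: x ahead of the robot, y to its left, z up, the work surface at z = 0. Lengths are in m, angles in rad, forces in N, time in s.
With the tool pointing down it reaches from about 0.325 to 0.9 m from the base axis. Payload 3.5 kg.
Tool frame: the origin (TCP) lies between the finger pads; the fingertips stand 8 mm ahead of it and the grasp point (between the pads) lies 11 mm behind it; y points along the fingers, x is the direction in which the jaws open and shut, and the axes are right-handed (so a half turn about y gives the same grasp; the last joint's range is limited). The gripper opens to 85 mm and grips with 20 to 120 N. Pads are 22 mm wide; open, the fingers measure 114 mm over their backs; the gripper's body (76 mm by 85 mm) begins 54 mm behind the grasp point. The pads swing forward as they close: fully open they stand 13 mm farther back than shut.
Start: joints at [1.083, 0.276, -0.026, 1.268, 0, 1.467], TCP at [0.235, 0.579, 0.239] pointing down, gripper open.
Joint ranges: [-3.12, 3.12], [-0.85, 1.88], [-1.08, 1.24], [-1.95, 2.15], [-1.57, 1.53], [-3.14, 3.14]. Speed limits (rad/s): [2.57, 2.57, 3.14, 3.14, 3.14, 3.14].

INTERFACE

Orientations are given as a rotation vector (axis times angle).
In Python, from station import * gives the robot as it stands.
- The arm moves only by the tool play_rows, never from a script. Its argument "motion" is a list of rows, each a list of 6 numbers: the shift along the tool's x, y, z normalised to -1 to 1, where 1 is 250 mm, then the turn, a rotation vector about the tool's x, y, z normalised to -1 to 1, where 1 is 90 degrees. A call has 1 to 10 rows; each row is the pose to reach, as a shift and turn from the pose measured when the call began, along the tool's axes at that moment; what a row does not reach only later rows make up. A row lasts 1/12 s, in which the tool goes at most 41.7 mm and 7.16 degrees, less where a joint would pass 70% of its speed; a pose out of reach is approached as far as the arm can. A call with a number of a shift or a turn outside -1 to 1 is refused whole. A call with a gripper value outside its range is refused whole. "gripper" is the opening, from 0 (shut) to 1 (fully open), set as the call begins (left out, the last holds). The fingers move at their own pace and stop on an object; the grip force is fixed at half the most. Time passes only in rows, so rows that repeat a pose let the fingers close. It gives the time, the measured TCP pose, the force and the opening at its end, in the units of the state.
- observe(): the state, without advancing time (a new reading comes with each control period).
- grab_frame(name): name is "side" or "top"; returns a dict with "pixels" (400x640x3 uint8, red, green, blue), "range_z" (400x640 float32, m along the optical axis (not along the pixel's ray), 0 where there is no reading), "mtx" (3x3 intrinsics, pixels), "eye" and "attitude" of the camera in the world. Camera axes: x right, y up, looking along -z (the intrinsics and any distortion apply to the point x, -y, -z); pixel columns grow to the right and rows downward; lengths in m; the calibration is good to about 2 mm. A picture is of the moment at which its call begins.
- finish_job(): hands the job in, once; it reports no verdict.
The state is a dict: "clock": time; "joints": joint angles; "joint_vel": joint speeds; "effort": joint torques, N m; "eef_pos": TCP position; "tcp_rot": TCP orientation; "wrist_force": force on the tool from outside, world axes, zero at the start; "wrist_torque": the same for the moment, N m; "width": finger opening in m.
Only numpy, scipy, OpenCV 4.12 (cv2) and the standard library are available. Lean on these libraries where they do the work, as an engineer would, in place of code of your own. Each camera call takes 0.05 s, during which the arm holds its last target.

TASK

Without lifting it, push the round board with the freshly painted flower by its edge across the bench, between the paint rack and the brush rest, and straight into the decorating bay until you feel it meet the rubber buffer hidden under the hood; there press on steadily for about a second, with about 8 newtons more than it took to slide it, then let go and move away, leaving the board in the bay. Do not touch the flower, keep board and hand clear of the paint rack, the brush rest and the drying tray, leave the paint pot where it is, and never push hard (20 newtons is too much for the fresh icing).

Things in the scene. Friction and masses are not known exactly. Their poses are not given: they have to be found in the camera images.
- disc: round white plastic board, 100 mm diameter, 22 mm thick, loose, lying flat, about 0.36 kg (hidden: 0.25 to 0.5 kg), too wide to grip; carries the flower in its middle. Origin: centre of its underside, z up. Its yaw does not matter. It slides on the bench under its own weight with 1 to 5 N
- flower: the wet pale-blue icing flower with pink and yellow dots, 54 mm diameter, 20 mm high (top 47 mm above the bench with its yellow button), fast on the board's middle; must not be touched. Origin: centre of its underside, on top of the board
- bay: fixed bay. Origin: bench level, on its centre line. x: direction of pushing in; open to -x. On its +y side an aluminium cheek, 31 mm high, inner face at y = +50 mm for x = -28 to +68 mm; opposite, the sprung cheek. Both flare out by 30 degrees from x = -28 to -73 mm; the mouth is 148 mm wide. Fully in, against the buffer (see stop), the board's centre lies at x = -16 to 0 mm, different each time
- sprung_cheek: dark blue spring-loaded cheek of the bay, 31 mm high; origin and axes as the bay's. Its inner face rests at y = -46 mm; the board shoves it 4 mm outwards (about 2 N side force) and is held lightly against the fixed cheek. Pushing the board in takes up to about 10 N while it wedges between the flares and 1.5 to 7 N further in
- stop: grey end stop of the bay, 70 mm wide, 32 mm high. Origin and axes as the bay's. Its hood (underside 28 mm up, edge at x = +33 mm) lets the board under, not the flower. Under it a rubber buffer, 40 mm wide, stops the board's edge; it is fixed at an unknown setting, face at x = +34 to +50 mm, not seen or measured: find it by feel. It hardly gives: 10 N is under 1 mm
- paint_rack: fixed dark wooden block 80 x 70 mm with four white paint pots, 49 mm high in all. Origin: centre of its underside; 80 mm along its x. It stands either on the near or on the far side of the way through
- brush_rest: fixed yellow block 80 x 70 mm with three brushes lying on it, 42 mm high in all. Origin: centre of its underside; 80 mm along its x. It stands on the other side of the way through; the clear way between the two is at least 150 mm
- drying_tray: fixed tray 100 x 140 mm (140 along its y) with two finished flowers, 39 mm high in all. Origin: centre of its underside
- paint_pot: loose open white paint pot, 48 mm diameter, 38 mm high, 0.12 kg. Origin: centre of its underside. Leave it where it stands
Not all that is in view belongs to the job. Several things look just like the bay: the one meant starts nearest to the robot's base.

How it is judged:
On the way, in this order (a step that is already met when the one before it is completed fails the run):
1. the board has been pushed into the mouth of the bay (x of disc in the frame of bay above -0.085 m and y of disc in the frame of bay between -0.04 and 0.04 m), for 0.1 s.
2. the board is pressed against the buffer of the end stop with at least 4 N for half a second (contact force between disc and stop above 4 N and y of disc in the frame of bay between -0.004 and 0.004 m), for 0.5 s.
At the end, for the whole second after the job is handed in: after the pressing, the board lies flat and still in the bay (its centre no more than 18 mm before the bay's origin and within 4 mm of the centre line) and is released (x of disc in the frame of bay above -0.018 m and y of disc in the frame of bay between -0.004 and 0.004 m and height (world z) of disc below 0.003 m and angle between disc's own z axis and vertical below 0.05 rad and linear speed of disc below 0.01 m/s); the robot touches nothing.
It fails at once if the board is lifted or tipped (height (world z) of disc above 0.006 m or angle between disc's own z axis and vertical above 0.12 rad).
It fails at once if the flower is touched (contact force between any of the fingers, the arm and flower above 0.3 N).
It fails at once if the board is pushed with 20 N or more (contact force between any of the fingers, the arm and disc above 20 N or contact force between disc and stop above 18 N).
It fails at once if the paint rack, brush rest or drying tray is touched by the board or the robot (contact force between anything else and paint_rack above 0.4 N or contact force between anything else and brush_rest above 0.4 N or contact force between anything else and drying_tray above 0.4 N).
It fails at once if the paint pot is moved more than 8 mm (distance of paint_pot from where it was at the start of the episode above 0.008 m).
It also fails if it takes over 67 s, if anything falls off the work surface, if the arm or the gripper's body presses on something with over 40 N, if the wrist force passes 120 N, or if a joint passes its speed limit or range.

## Working session

There is one attempt and no reset: what is moved stays moved. The work goes in short steps, Python scripts to look and compute and a tool call to move; the robot and the scene stay as the last step left them, time stands still between calls to the robot, and variables do not carry over. Pictures are saved under pics/ and viewed, and the job is handed in when it is done.

Besides the shell and the picture viewer there is one more tool, called after "Call:" as a command line: name --pt "numbers of a row" for each row, then --argument value for the rest. play_rows: Moves the arm, as the interface text tells. Its arguments: {"type":"object","properties":{"motion":{"type":"array","items":{"type":"array","items":{"type":"number","minimum":-1,"maximum":1}}},"gripper":{"type":"number"}},"required":["motion"]}

```bash
mkdir -p pics
python3 - <<'E'
from station import *
import cv2,numpy as np,pickle
print(observe())
for n in("top","side"):
    f=grab_frame(n); pickle.dump(f,open(f"{n}0.pkl","wb"))
    cv2.imwrite(f"pics/{n}0.png",f["pixels"][:,:,::-1])
    print(n,f["mtx"],f["eye"],f["attitude"],[k for k in f])
E
```

```text
{'clock': 0.0, 'joints': array([ 1.08264918e+00,  2.77116134e-01, -2.78488862e-02,  1.26798488e+00,
       -1.24606344e-05,  1.46742320e+00]), 'joint_vel': array([ 0.00026443,  0.00016703, -0.00032828,  0.0018122 ,  0.00036817,
        0.00096843]), 'effort': array([ 1.18054784e-03, -4.45511949e+01,  2.95200241e+01,  1.63739081e-02,
       -5.06988567e-05, -1.88822888e-06]), 'eef_pos': array([0.23424293, 0.57864872, 0.23818521]), 'tcp_rot': array([-1.36806266, -0.91984168,  0.92296547]), 'wrist_force': array([-0.0589717 ,  0.14011967,  0.76478329]), 'wrist_torque': array([0.04381567, 0.00961033, 0.0087902 ]), 'width': 0.08541132297128229}
top [[468.82769532   0.         324.85891411]
 [  0.         468.82769532 194.82235483]
 [  0.           0.           1.        ]] [ 0.39539319 -0.01770294  1.06092489] [ 0.16716728 -0.15265523 -1.50692788] ['pixels', 'range_z', 'mtx', 'eye', 'attitude']
side [[364.71668863   0.         309.43630946]
 [  0.         364.71668863 208.76722537]
 [  0.           0.           1.        ]] [ 0.28683084 -0.55641147  0.42459636] [ 1.00318161 -0.27483447 -0.44403353] ['pixels', 'range_z', 'mtx', 'eye', 'attitude']
```

View pics/top0.png

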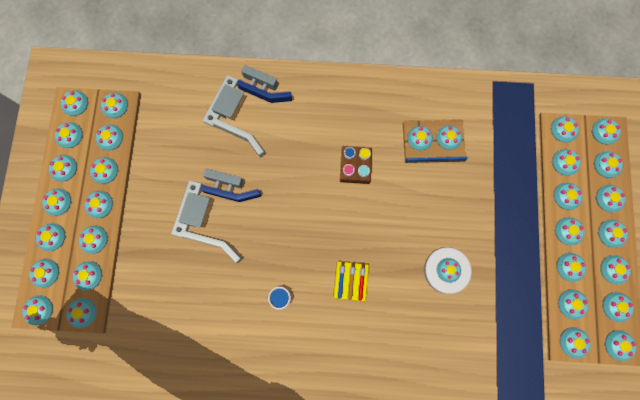

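View pics/side0.png

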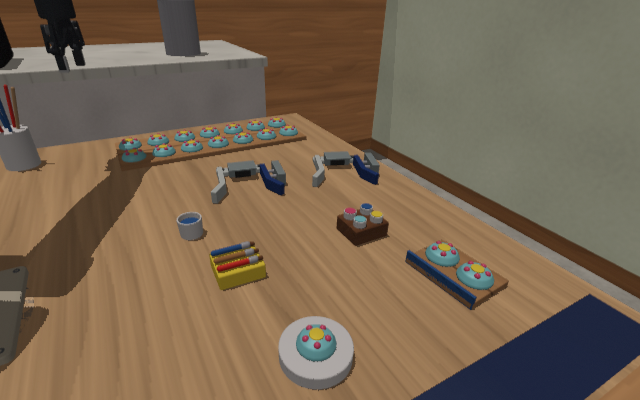

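The top view shows the board at (449,271), the brush rest at (351,281) and the paint rack at (356,164). The pot is at (279,297) and the tray at (435,140). There are two bays, and the lower one at about (205,212) is nearest the base. The push runs to the left, roughly world +y. Next I'll measure all of these.

```bash
cat > h.py <<'E'
import cv2,numpy as np,pickle
from scipy.spatial.transform import Rotation as R
def load(n): return pickle.load(open(n,"rb"))
def ray(f,u,v):
    K=f["mtx"]; d=np.stack([(np.asarray(u,float)-K[0,2])/K[0,0],-(np.asarray(v,float)-K[1,2])/K[1,1],-np.ones(np.shape(u))],-1)
    return R.from_rotvec(f["attitude"]).apply(d.reshape(-1,3))
def onplane(f,u,v,z):
    d=ray(f,u,v); e=np.asarray(f["eye"]); t=(z-e[2])/d[:,2]; return e+d*t[:,None]
def cloud(f):
    v,u=np.mgrid[0:400,0:640]; d=ray(f,u.ravel(),v.ravel())
    return (np.asarray(f["eye"])+d*f["range_z"].reshape(-1,1)).reshape(400,640,3)
E
python3 - <<'E'
from h import *
for n in("top","side"):
    f=load(n+"0.pkl"); P=cloud(f); ok=f["range_z"]>0; print(n,ok.mean())
    bench=P[(abs(P[...,2])<.02)&ok]; print("bench z",np.median(bench[:,2]), bench[:,2].std())
    im=f["pixels"].astype(int); hsv=cv2.cvtColor(f["pixels"],cv2.COLOR_RGB2HSV)
    h,s,v=[hsv[...,i].astype(int) for i in range(3)]
    masks={"white":(s<45)&(v>140)&(P[...,2]>.012)&(P[...,2]<.035),"blue":(h>105)&(h<125)&(s>120)&(P[...,2]>.01),"yellow":(h>24)&(h<34)&(s>150)&(P[...,2]>.012)&(P[...,2]<.06)}
    for k,m in masks.items():
        nn,l,st,c=cv2.connectedComponentsWithStats((m&ok).astype(np.uint8))
        for i in range(1,nn):
            if st[i,4]>60:
                q=P[l==i]; print(k,st[i],"mean",q.mean(0).round(4),"min",q.min(0).round(3),"max",q.max(0).round(3))
f=load("top0.pkl");im=f["pixels"][:,:,::-1]
cv2.imwrite("pics/bayz.png",cv2.resize(im[165:275,160:300],None,fx=5,fy=5,interpolation=cv2.INTER_CUBIC))
E
```

```text
top 0.99605078125
bench z 0.0008155618313139268 0.005065371799043882
white [245  69  31  15 118] mean [0.8894 0.1688 0.0332] min [0.87  0.132 0.028] max [0.904 0.205 0.035]
white [ 203   76   60   79 1059] mean [0.7948 0.2324 0.0286] min [0.696 0.148 0.012] max [0.892 0.297 0.035]
white [203 169  38  15 139] mean [0.6388 0.2324 0.0337] min [0.624 0.192 0.03 ] max [0.654 0.276 0.035]
white [ 171  181   69   82 1265] mean [0.5369 0.2785 0.0283] min [0.449 0.177 0.012] max [0.627 0.338 0.035]
white [ 425  248   46   45 1198] mean [ 0.4591 -0.2789  0.0224] min [ 0.411 -0.329  0.012] max [ 0.508 -0.23   0.032]
blue [237  81  55  21 412] mean [0.8481 0.1561 0.0262] min [0.834 0.092 0.01 ] max [0.873 0.222 0.035]
blue [406 157  61   4 124] mean [ 0.7102 -0.2545  0.0229] min [ 0.704 -0.32   0.012] max [ 0.718 -0.183  0.031]
blue [200 186  60  15 379] mean [0.6005 0.2106 0.0288] min [0.588 0.146 0.01 ] max [0.614 0.28  0.037]
yellow [66 96  9  9 63] mean [0.801  0.6072 0.0338] min [0.791 0.597 0.029] max [0.812 0.617 0.038]
yellow [106  98  10   9  66] mean [0.8013 0.511  0.0339] min [0.791 0
[... 4137 characters left out ...]
 0.01 ] max [0.61  0.27  0.033]
blue [181 218  17   6  63] mean [0.3759 0.0904 0.027 ] min [0.36  0.082 0.026] max [0.391 0.1   0.028]
blue [211 245  31  11 131] mean [ 0.4076 -0.0503  0.0381] min [ 0.383 -0.054  0.034] max [ 0.434 -0.046  0.041]
blue [407 251  69  55 595] mean [ 0.706  -0.2596  0.0205] min [ 0.699 -0.323  0.011] max [ 0.715 -0.184  0.028]
yellow [223 264  34  12  81] mean [ 0.4135 -0.1007  0.0299] min [ 0.386 -0.105  0.028] max [ 0.442 -0.096  0.032]
yellow [471 265  13   8  64] mean [ 0.7604 -0.2836  0.036 ] min [ 0.751 -0.292  0.034] max [ 0.77  -0.273  0.037]
yellow [309 328  15  12 113] mean [ 0.4545 -0.2819  0.0439] min [ 0.446 -0.29   0.042] max [ 0.464 -0.272  0.046]
```

View pics/bayz.png

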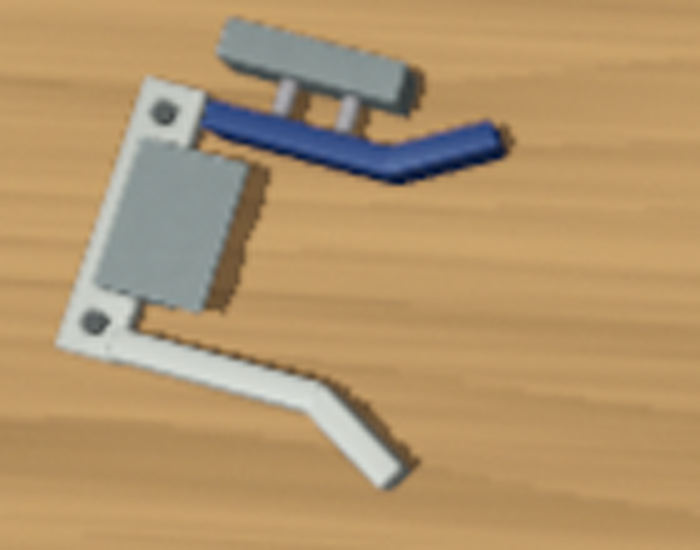

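The bay's fixed (white) cheek runs from zoom pixel (130,335) to (320,383), its flare ends at (400,475), and the hood's front edge runs from (245,165) to (205,310). I'll fit these edges sub-pixel.

Run:
```python
from h import *
f=load("top0.pkl"); g=f["pixels"].astype(float)
hsv=cv2.cvtColor(f["pixels"],cv2.COLOR_RGB2HSV).astype(float)
S=cv2.GaussianBlur(hsv[...,1],(0,0),.6)
def z2p(X): return 160+(X+.5)/5-.5
def z2q(Y): return 165+(Y+.5)/5-.5
# cross profile sampling along normals between two zoom pts; edge at half level of saturation
def edge(p0,p1,n,img,half=4,lo=.08,hi=.92):
    a=np.array([z2p(p0[0]),z2q(p0[1])]);b=np.array([z2p(p1[0]),z2q(p1[1])])
    t=(b-a)/np.linalg.norm(b-a);nn=np.array([t[1],-t[0]])
    out=[]
    s=np.linspace(-half,half,81)
    for k in np.linspace(lo,hi,n):
        c=a+k*(b-a); pts=c+s[:,None]*nn
        pr=cv2.remap(img.astype(np.float32),pts[:,0].astype(np.float32)[None],pts[:,1].astype(np.float32)[None],cv2.INTER_CUBIC)[0]
        gr=np.abs(np.gradient(pr)); i=gr.argmax(); out.append(pts[i])
    return np.array(out)
def fit(p):
    vx,vy,x,y=cv2.fitLine(p[:,:2].astype(np.float32),cv2.DIST_HUBER,0,.001,.001).ravel(); d=np.array([vx,vy]);c=np.array([x,y])
    r=np.abs((p[:,:2]-c)@[-vy,vx]).max(); return c,d,r
def rep(name,p0,p1,z,img=S,**k):
    e=edge(p0,p1,25,img,**k);P=onplane(f,e[:,0],e[:,1],z);c,d,r=fit(P)
    print(name,c.round(4),"ang",np.degrees(np.arctan2(d[1],d[0])).round(2),"maxres",r.round(4));return c,d
gray=g.mean(2)
res={}
res['fin']=rep("fixed inner",(140,333),(315,380),.031)
res['fout']=rep("fixed outer",(120,357),(305,410),.031)
res['flin']=rep("flare inner",(330,386),(400,460),.031)
res['blin']=rep("blue inner",(215,128),(375,178),.031)
res['hood']=rep("hood front",(246,170),(207,305),.032)
res['hoodt']=rep("hood side blue",(165,143),(240,160),.032,img=gray)
res['hoodb']=rep("hood side fixed",(110,287),(190,307),.032,img=gray)
def inter(a,b):
    (c,d),(e,h)=a,b; t=np.linalg.solve(np.c_[d,-h],e-c); return c+d*t[0]
k=inter(res['fin'],res['flin']);print("knee",k)
# bay axis from fixed inner
d=res['fin'][1]; d=d if d[1]>0 else -d
y=np.array([-d[1],d[0]])
o=k+28e-3*d-50e-3*y
print("origin",o,"x",d,"heading",np.degrees(np.arctan2(d[1],d[0])))
for n,(c,dd) in res.items(): q=c-o; print(n,(q@d).round(4),(q@y).round(4))
# disc
m=((hsv[...,1]<60)&(hsv[...,2]>110)).astype(np.uint8); m[:,:415]=0;m[:,480:]=0;m[:240]=0;m[310:]=0
cs,_=cv2.findContours(m,cv2.RETR_EXTERNAL,cv2.CHAIN_APPROX_NONE);cc=max(cs,key=len)
print("disc ell",cv2.fitEllipse(cc)); 
P=onplane(f,cc[:,0,0],cc[:,0,1],.022)
print("disc c", [ (v*1000) for v in cv2.minEnclosingCircle((P[:,:2]*1).astype(np.float32))])
sc=cloud(f)
for nm,z,lo,hi in(("disc",.022,.016,.0262),):
    q=sc[240:310,415:480].reshape(-1,3);q=q[(q[:,2]>lo)&(q[:,2]<hi)]
    print(len(q),np.median(q[:,2]),q[:,:2].min(0),q[:,:2].max(0))
Y=sc[...,2]
hs=hsv; ym=((hs[...,0]>24)&(hs[...,0]<34)&(hs[...,1]>130)); ym[:, :440]=0;ym[:,460:]=0;ym[:255]=0;ym[290:]=0
v,u=np.nonzero(ym);print("button top",u.mean(),v.mean(),onplane(f,[u.mean()],[v.mean()],.046))
```

```text
fixed inner [0.501  0.2507] ang 78.69 maxres 0.0011
fixed outer [0.4873 0.2604] ang 78.34 maxres 0.0013
flare inner [0.4772 0.1935] ang 49.89 maxres 0.0018
blue inner [0.5931 0.2346] ang 78.03 maxres 0.0009
hood front [0.5526 0.2626] ang -11.95 maxres 0.0012
hood side blue [0.5982 0.2732] ang -84.02 maxres 0.0046
hood side fixed [0.5249 0.2924] ang 83.88 maxres 0.0081
knee [0.493379   0.21266282]
origin [0.5479006  0.23030914] x [0.19619021 0.98056585] heading 78.68574
fin 0.0108 0.05
fout 0.0176 0.0653
flin -0.05 0.0621
blin 0.013 -0.0435
hood 0.0326 0.0017
hoodt 0.0519 -0.0409
hoodb 0.0563 0.0347
disc ell ((447.51934814453125, 270.19525146484375), (45.16462707519531, 47.00587463378906), 123.17518615722656)
disc c [(0.45903462171554565, -0.2794220447540283, 0.45903462171554565, -0.2794220447540283, 0.45903462171554565, -0.2794220447540283, 0.45903462171554565, -0.2794220447540283, 0.45903462171554565, -0.2794220447540283, 0.45903462171554565, -0.2794220447540283, 0.45903462171554565, -0.2794220447540283, 0.45903462171554565, -0.2794220447540283, 0.45903462171554565, -0.2794220447540
[... 28229 characters left out ...]
447540283, 0.45903462171554565, -0.2794220447540283, 0.45903462171554565, -0.2794220447540283, 0.45903462171554565, -0.2794220447540283, 0.45903462171554565, -0.2794220447540283, 0.45903462171554565, -0.2794220447540283, 0.45903462171554565, -0.2794220447540283, 0.45903462171554565, -0.2794220447540283, 0.45903462171554565, -0.2794220447540283, 0.45903462171554565, -0.2794220447540283, 0.45903462171554565, -0.2794220447540283, 0.45903462171554565, -0.2794220447540283, 0.45903462171554565, -0.2794220447540283), 51.89801752567291]
1187 0.022306876029929645 [ 0.41119916 -0.32923633] [ 0.50969738 -0.2299594 ]
button top 450.5438596491228 269.43859649122805 [[ 0.45912671 -0.27982772  0.046     ]]
```

Measured so far:

| Thing | Position |
|---|---|
| Board | about (0.458, -0.280) |
| Bay origin | about (0.548, 0.230), heading about 78.3° |
| Brush rest | x up to 0.466, y -0.105 to -0.033 |

Next I'll check the rack and tray extents and the tool axes.

Run:
```python
from h import *
from station import observe
f=load("top0.pkl");P=cloud(f)
def ext(n,r0,r1,c0,c1,zmin=.01):
    q=P[r0:r1,c0:c1].reshape(-1,3);q=q[(q[:,2]>zmin)&(q[:,2]<.08)]
    b=cv2.minAreaRect(q[:,:2].astype(np.float32)); print(n,q.min(0).round(3),q.max(0).round(3),[np.round(x,3) for x in b])
ext("rack",135,195,330,385);ext("rest",250,310,325,380);ext("tray",110,170,395,475);ext("pot",280,315,260,300)
s=observe();print(R.from_rotvec(s["tcp_rot"]).as_matrix().round(3))
```

```text
rack [ 0.647 -0.102  0.011] [ 0.728 -0.032  0.055] [array([ 0.688, -0.067]), array([0.07 , 0.081]), np.float64(89.819)]
rest [ 0.383 -0.104  0.013] [ 0.465 -0.032  0.046] [array([ 0.424, -0.068]), array([0.07, 0.08]), np.float64(87.139)]
tray [ 0.703 -0.32   0.01 ] [ 0.815 -0.175  0.042] [array([ 0.759, -0.248]), array([0.102, 0.141]), np.float64(4.677)]
pot [0.357 0.061 0.014] [0.403 0.107 0.043] [array([0.38 , 0.084]), array([0.046, 0.045]), np.float64(3.135)]
[[ 0.375 -0.001 -0.927]
 [ 0.927 -0.002  0.375]
 [-0.002 -1.     0.   ]]
```

Call:
play_rows --gripper 0.66 --pt "-0.12 0 -0.08 0 0 0" --pt "-0.24 0 -0.16 0 0 0" --pt "-0.36 0 -0.24 0 0 0" --pt "-0.48 0 -0.32 0 0 0" --pt "-0.6 0 -0.4 0 0 0" --pt "-0.72 0 -0.48 0 0 0" --pt "-0.84 0 -0.56 0 0 0" --pt "-0.96 0 -0.64 0 0 0" --pt "-0.96 0 -0.64 0 0 0"

```text
clock: 0.85
eef_pos: [0.292, 0.291, 0.2379]
tcp_rot: [-1.372, -0.914, 0.922]
wrist_force: [-0.2, 0.6, 0.2]
width: 0.0564
```

Call:
play_rows --pt "-0.12 0 -0.08 0 0 0" --pt "-0.24 0 -0.16 0 0 0" --pt "-0.36 0 -0.24 0 0 0" --pt "-0.48 0 -0.32 0 0 0" --pt "-0.6 0 -0.4 0 0 0" --pt "-0.72 0 -0.48 0 0 0" --pt "-0.84 0 -0.56 0 0 0" --pt "-0.96 0 -0.64 0 0 0" --pt "-0.96 0 -0.64 0 0 0"

```text
clock: 1.6
eef_pos: [0.3502, 0.0032, 0.2397]
tcp_rot: [-1.379, -0.907, 0.915]
wrist_force: [1.2, 0.2, 0.5]
width: 0.0565
```

Call:
play_rows --pt "-0.08 0 -0.055 0 0.06 0" --pt "-0.16 0 -0.11 0 0.12 0" --pt "-0.24 0 -0.17 0 0.18 0" --pt "-0.32 0 -0.22 0 0.24 0" --pt "-0.4 0 -0.28 0 0.3 0" --pt "-0.48 0 -0.33 0 0.36 0" --pt "-0.56 0 -0.39 0 0.42 0" --pt "-0.64 0 -0.45 0 0.48 0" --pt "-0.72 0 -0.5 0 0.54 0" --pt "-0.72 0 -0.5 0 0.54 0"

```text
clock: 2.43
eef_pos: [0.397, -0.2143, 0.2413]
tcp_rot: [-1.567, -0.249, 0.251]
wrist_force: [0.1, 0.5, -0.4]
width: 0.0562
```

```bash
cat > t.py <<'E'
from h import *
from station import observe
def to(target,head=78.3,pr=True):
    s=observe();M=R.from_rotvec(s["tcp_rot"]);a=np.radians(head)
    T=np.c_[[np.sin(a),-np.cos(a),0],[0,0,-1],[np.cos(a),np.sin(a),0]]
    d=M.inv().apply(np.array(target)-s["eef_pos"])/.25; r=(M.inv()*R.from_matrix(T)).as_rotvec()/(np.pi/2)
    if pr: print("pos",s["eef_pos"].round(4),"clock",round(s["clock"],2),"F",s["wrist_force"].round(2),"w",round(s["width"],4)); print("shift",d.round(3),"turn",r.round(3))
    return d,r
E
python3 -c "
from t import *
to([.438,-.378,.15])"
```

```text
pos [ 0.397  -0.2143  0.2413] clock 2.43 F [ 0.1   0.45 -0.39] w 0.0562
shift [-0.048  0.372 -0.67 ] turn [ 0.007  0.332 -0.   ]
```

Call:
play_rows --pt "0 0 -0.1 0 0.05 0" --pt "-0.01 0 -0.2 0 0.1 0" --pt "-0.02 0.05 -0.3 0 0.15 0" --pt "-0.03 0.1 -0.4 0 0.2 0" --pt "-0.04 0.15 -0.5 0 0.25 0" --pt "-0.05 0.22 -0.6 0 0.3 0" --pt "-0.05 0.3 -0.67 0.007 0.332 0" --pt "-0.05 0.37 -0.67 0.007 0.332 0" --pt "-0.05 0.37 -0.67 0.007 0.332 0"

```text
clock: 3.18
eef_pos: [0.4361, -0.3759, 0.146]
tcp_rot: [-1.558, 0.164, -0.154]
wrist_force: [-1.7, 1.8, -1.5]
width: 0.0563
```

```bash
python3 -c "
from t import *
to([.438,-.378,.03])"
```

```text
pos [ 0.4361 -0.3759  0.146 ] clock 3.18 F [-1.67  1.75 -1.54] w 0.0563
shift [ 0.012  0.464 -0.009] turn [-0.004  0.001 -0.004]
```

Call:
play_rows --pt "0 0.08 0 0 0 0" --pt "0.01 0.16 -0.01 0 0 0" --pt "0.01 0.24 -0.01 0 0 0" --pt "0.01 0.32 -0.01 0 0 0" --pt "0.01 0.4 -0.01 0 0 0" --pt "0.01 0.44 -0.01 0 0 0" --pt "0.01 0.464 -0.01 0 0 0" --pt "0.01 0.464 -0.01 0 0 0"

```text
clock: 3.85
eef_pos: [0.4371, -0.3767, 0.0294]
tcp_rot: [-1.557, 0.164, -0.152]
wrist_force: [0.4, 0.4, 0.2]
width: 0.0566
```

Run:
```python
from t import *
from station import grab_frame
to([.438,-.378,.012])
for n in("top","side"):
    f=grab_frame(n);pickle.dump(f,open(n+"1.pkl","wb"))
    cv2.imwrite(f"pics/{n}1.png",f["pixels"][:,:,::-1])
f=load("side1.pkl");P=cloud(f)
m=(P[...,1]<-.34)&(P[...,1]>-.42)&(P[...,0]>.36)&(P[...,0]<.52)&(P[...,2]>.005)&(P[...,2]<.2)
v,u=np.nonzero(m);print(u.min(),u.max(),v.min(),v.max(),np.sort(P[m][:,2])[:20].round(4))
```

```text
pos [ 0.4371 -0.3767  0.0294] clock 3.85 F [0.4  0.37 0.23] w 0.0566
shift [ 0.005  0.069 -0.005] turn [-0.005  0.001 -0.005]
280 420 291 399 [0.0283 0.0284 0.0289 0.0303 0.0315 0.0319 0.0322 0.0324 0.033  0.034
 0.0343 0.0346 0.0352 0.0353 0.0359 0.0359 0.0365 0.0374 0.0381 0.0382]
```

View pics/side1.png

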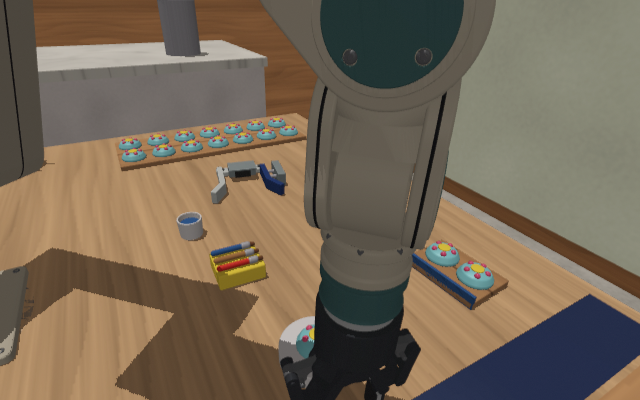

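View pics/top1.png

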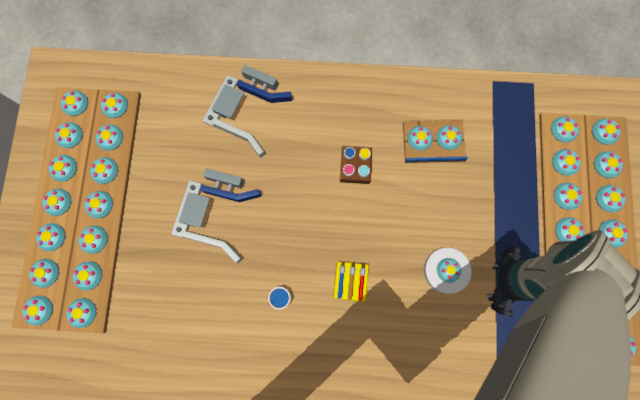

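The top view shows the hand behind the board, with the pads straddling its axis. I'll go down and approach.

Call:
play_rows --pt "0 0.03 0 -0.005 0 -0.005" --pt "0 0.06 0 -0.005 0 -0.005" --pt "0 0.069 0 -0.005 0 -0.005" --pt "0.0 0.069 0 -0.005 0 -0.005"

```text
clock: 4.28
eef_pos: [0.4377, -0.3778, 0.0136]
tcp_rot: [-1.567, 0.158, -0.16]
wrist_force: [0.4, 0.1, -0.2]
width: 0.0566
```

```bash
python3 -c "
from t import *
to([.458-.058*.203,-.280-.058*.979,.012])
a=np.radians(78.3);h=np.array([np.cos(a),np.sin(a)])
"
```

```text
pos [ 0.4377 -0.3778  0.0136] clock 4.28 F [ 0.37  0.05 -0.15] w 0.0566
shift [0.    0.006 0.168] turn [0.001 0.001 0.001]
```

Call:
play_rows --pt "0 0.006 0.03 0 0 0" --pt "0 0.006 0.06 0 0 0" --pt "0 0.006 0.09 0 0 0" --pt "0 0.006 0.12 0 0 0" --pt "0 0.006 0.14 0 0 0" --pt "0 0.006 0.155 0 0 0" --pt "0 0.006 0.17 0 0 0" --pt "0 0.006 0.185 0 0 0" --pt "0 0.006 0.2 0 0 0" --pt "0 0.006 0.215 0 0 0"

```text
clock: 5.12
eef_pos: [0.4487, -0.3258, 0.0122]
tcp_rot: [-1.569, 0.158, -0.16]
wrist_force: [-0.4, -1.6, 0.5]
width: 0.0567
```

```bash
cat > lk.py <<'E'
from t import *
from station import grab_frame
import sys
def disc(f):
    hsv=cv2.cvtColor(f["pixels"],cv2.COLOR_RGB2HSV);P=cloud(f)
    m=((hsv[...,0]>24)&(hsv[...,0]<34)&(hsv[...,1]>130)&(P[...,2]>.038)&(P[...,2]<.056)&(P[...,0]>.4)&(P[...,0]<.64)).astype(np.uint8)
    n,l,st,c=cv2.connectedComponentsWithStats(m)
    for i in range(1,n):
        if st[i,4]>15: print("yellow",c[i].round(1),st[i,4],onplane(f,[c[i][0]],[c[i][1]],.046).round(4)[0,:2])
f=grab_frame("top");disc(f);cv2.imwrite(f"pics/{sys.argv[1]}.png",f["pixels"][:,:,::-1]);pickle.dump(f,open("last.pkl","wb"))
E
python3 lk.py top2; python3 -c "
from t import *
to([.5,-.2,.012])"
```

```text
yellow [448.3 268.4] 56 [ 0.4609 -0.275 ]
pos [ 0.4488 -0.3249  0.0121] clock 5.17 F [ 0.28 -1.26 -0.48] w 0.0564
shift [ 0.1   -0.001  0.53 ] turn [0.002 0.001 0.001]
```

View pics/top2.png

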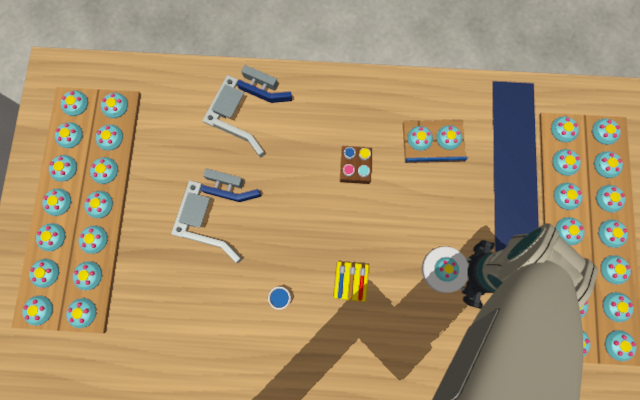

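The view shows the board cradled between the pads: flower button at (448,268), sliding force about 1.5 N. I'll push on toward the gap.

Call:
play_rows --pt "0.006 0 0.018 0 0 0" --pt "0.014 0 0.042 0 0 0" --pt "0.022 0 0.066 0 0 0" --pt "0.03 0 0.09 0 0 0" --pt "0.038 0 0.114 0 0 0" --pt "0.046 0 0.138 0 0 0" --pt "0.054 0 0.162 0 0 0" --pt "0.062 0 0.186 0 0 0" --pt "0.07 0 0.21 0 0 0" --pt "0.078 0 0.234 0 0 0"

```text
clock: 6.0
eef_pos: [0.48, -0.271, 0.012]
tcp_rot: [-1.568, 0.158, -0.16]
wrist_force: [-0.6, -2.8, 1.3]
width: 0.0565
```

```bash
python3 lk.py top3; python3 -c "
from t import *
to([.539,-.170,.012])"
```

```text
yellow [423.  252.5] 55 [ 0.4919 -0.2205]
pos [ 0.4805 -0.2698  0.012 ] clock 6.05 F [-0.43 -1.03  1.34] w 0.0564
shift [ 0.149 -0.     0.438] turn [0.001 0.002 0.001]
```

View pics/top3.png

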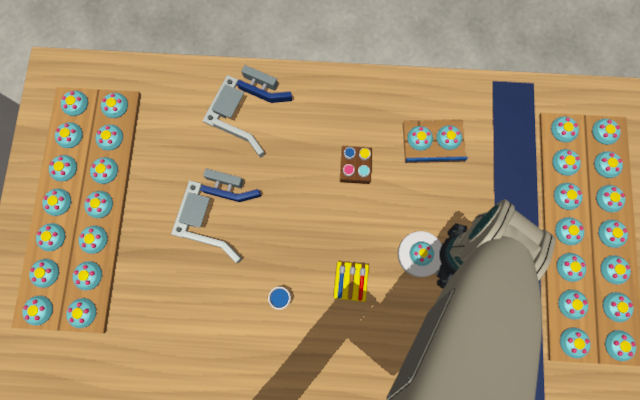

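The board follows well, with the button at (423,252). I'll carry on to the first waypoint.

Call:
play_rows --pt "0.008 0 0.022 0 0 0" --pt "0.016 0 0.045 0 0 0" --pt "0.024 0 0.07 0 0 0" --pt "0.032 0 0.095 0 0 0" --pt "0.04 0 0.12 0 0 0" --pt "0.048 0 0.145 0 0 0" --pt "0.056 0 0.17 0 0 0" --pt "0.064 0 0.195 0 0 0" --pt "0.073 0 0.22 0 0 0" --pt "0.082 0 0.245 0 0 0"

```text
clock: 6.88
eef_pos: [0.513, -0.2133, 0.0119]
tcp_rot: [-1.566, 0.157, -0.16]
wrist_force: [-1.7, -2.1, 1.7]
width: 0.0563
```

Call:
play_rows --pt "0.008 0 0.022 0 0 0" --pt "0.016 0 0.045 0 0 0" --pt "0.024 0 0.07 0 0 0" --pt "0.032 0 0.095 0 0 0" --pt "0.04 0 0.12 0 0 0" --pt "0.048 0 0.145 0 0 0" --pt "0.056 0 0.17 0 0 0" --pt "0.064 0 0.19 0 0 0" --pt "0.07 0 0.205 0 0 0" --pt "0.075 0 0.215 0 0 0"

```text
clock: 7.72
eef_pos: [0.5422, -0.1638, 0.0119]
tcp_rot: [-1.566, 0.157, -0.159]
wrist_force: [-3.2, -2.4, 1.6]
width: 0.0564
```

```bash
python3 lk.py top4; python3 -c "
from t import *
to([.539,-.170,.012]);to([.511,.05,.012])"
```

```text
yellow [374.4 221.3] 53 [ 0.5535 -0.1135]
pos [ 0.5425 -0.1636  0.0119] clock 7.77 F [-1.76 -1.63  2.18] w 0.0565
shift [-0.009 -0.    -0.028] turn [0.    0.002 0.001]
pos [ 0.5425 -0.1636  0.0119] clock 7.77 F [-1.76 -1.63  2.18] w 0.0565
shift [-0.294 -0.001  0.812] turn [0.    0.002 0.001]
```

View pics/top4.png

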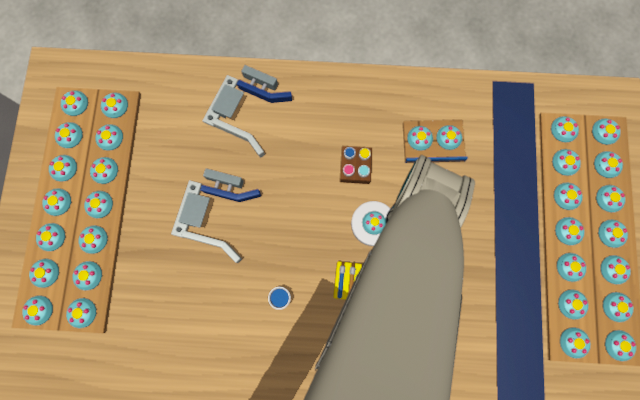

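The board is at (0.5535, -0.1135) in the gap, with clear margins to the rack and the rest. Next I'll push toward the bay axis.

Call:
play_rows --pt "-0.006 0 0.015 0 0 0" --pt "-0.014 0 0.038 0 0 0" --pt "-0.022 0 0.06 0 0 0" --pt "-0.031 0 0.085 0 0 0" --pt "-0.04 0 0.11 0 0 0" --pt "-0.049 0 0.135 0 0 0" --pt "-0.058 0 0.16 0 0 0" --pt "-0.067 0 0.185 0 0 0" --pt "-0.076 0 0.21 0 0 0" --pt "-0.085 0 0.235 0 0 0"

```text
clock: 8.6
eef_pos: [0.5333, -0.101, 0.0119]
tcp_rot: [-1.566, 0.156, -0.159]
wrist_force: [1.9, -2.6, 1.0]
width: 0.0562
```

```bash
python3 lk.py top5; python3 -c "
from t import *
to([.511,.05,.012])"
```

```text
yellow [343.5 222.2] 17 [ 0.5476 -0.0463]
pos [ 0.5328 -0.0997  0.0117] clock 8.65 F [1.43 0.37 0.9 ] w 0.0565
shift [-0.204 -0.001  0.569] turn [-0.001  0.003  0.001]
```

View pics/top5.png

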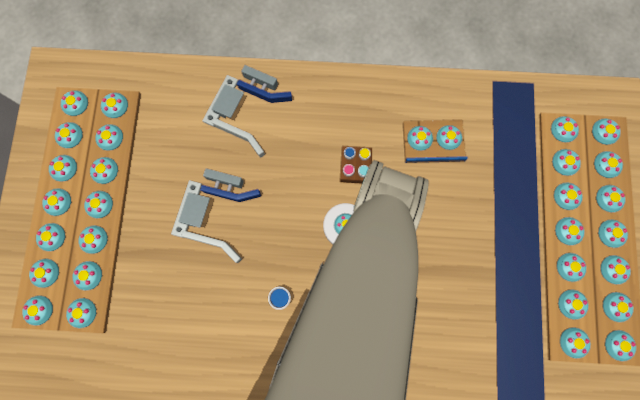

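Call:
play_rows --pt "-0.006 0 0.018 0 0 0" --pt "-0.014 0 0.04 0 0 0" --pt "-0.022 0 0.062 0 0 0" --pt "-0.031 0 0.086 0 0 0" --pt "-0.04 0 0.11 0 0 0" --pt "-0.049 0 0.135 0 0 0" --pt "-0.058 0 0.16 0 0 0" --pt "-0.067 0 0.185 0 0 0" --pt "-0.076 0 0.21 0 0 0" --pt "-0.085 0 0.235 0 0 0"

```text
clock: 9.48
eef_pos: [0.5234, -0.0372, 0.0118]
tcp_rot: [-1.564, 0.156, -0.157]
wrist_force: [0.3, -3.4, 1.6]
width: 0.0569
```

Call:
play_rows --pt "-0.008 0 0.022 0 0 0" --pt "-0.016 0 0.045 0 0 0" --pt "-0.025 0 0.07 0 0 0" --pt "-0.034 0 0.095 0 0 0" --pt "-0.043 0 0.12 0 0 0" --pt "-0.052 0 0.145 0 0 0" --pt "-0.061 0 0.17 0 0 0" --pt "-0.07 0 0.195 0 0 0" --pt "-0.079 0 0.22 0 0 0" --pt "-0.086 0 0.24 0 0 0"

```text
clock: 10.32
eef_pos: [0.514, 0.0267, 0.0118]
tcp_rot: [-1.564, 0.156, -0.157]
wrist_force: [-0.1, -2.9, 0.3]
width: 0.0565
```

```bash
python3 lk.py top6; python3 -c "
from t import *
from station import grab_frame
to([.511,.05,.012])
f=grab_frame('side');cv2.imwrite('pics/side6.png',f['pixels'][:,:,::-1])"
```

```text
pos [0.5137 0.0276 0.0117] clock 10.37 F [1.16 0.13 1.14] w 0.0562
shift [-0.028 -0.001  0.086] turn [-0.002  0.004  0.   ]
```

View pics/top6.png

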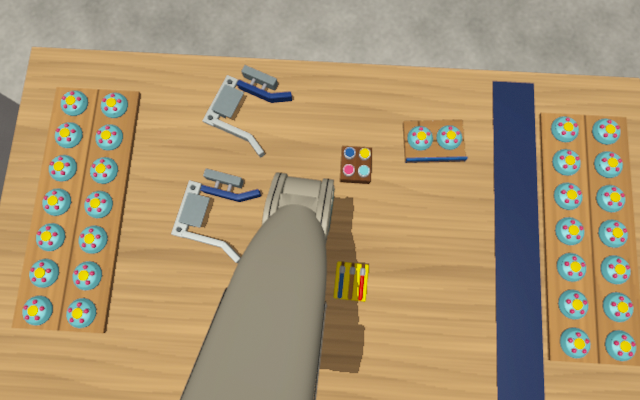

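View pics/side6.png

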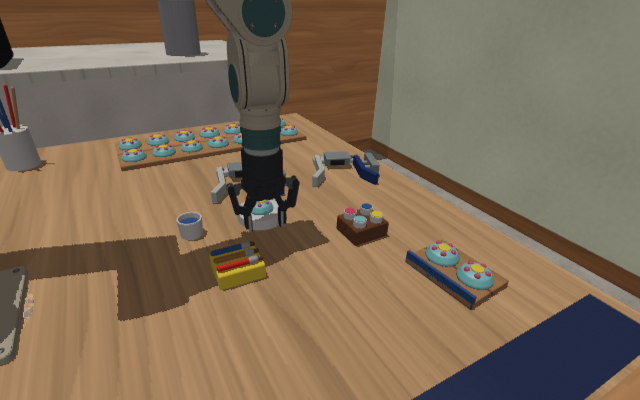

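The side view shows the board at (263,213) between the pads, in front of the bay, clear of rest and rack. I'll continue onto the axis and into the mouth, stopping short of the flares.

Call:
play_rows --pt "-0.008 0 0.02 0 0 0" --pt "-0.016 0 0.045 0 0 0" --pt "-0.022 0 0.07 0 0 0" --pt "-0.028 0 0.095 0 0 0" --pt "-0.028 0 0.12 0 0 0" --pt "-0.028 0 0.145 0 0 0" --pt "-0.028 0 0.17 0 0 0" --pt "-0.028 0 0.195 0 0 0" --pt "-0.028 0 0.22 0 0 0" --pt "-0.028 0 0.24 0 0 0"

```text
clock: 11.25
eef_pos: [0.5187, 0.0884, 0.0117]
tcp_rot: [-1.562, 0.155, -0.155]
wrist_force: [0.4, -2.1, 0.1]
width: 0.0564
```

```bash
cat > b.py <<'E'
from t import *
a=np.radians(78.3);h=np.array([np.cos(a),np.sin(a)]);y=np.array([-h[1],h[0]])
o=np.array([.5485,.230])
s=observe();e=s["eef_pos"][:2]-o;F=s["wrist_force"][:2]
print("bay-frame TCP x %.4f y %.4f"%(e@h,e@y),"F along %.2f side %.2f up %.2f"%(F@h,F@y,s["wrist_force"][2]),"clk",round(s["clock"],2),"z",round(s["eef_pos"][2],4),"w",round(s["width"],4))
E
python3 b.py
```

```text
bay-frame TCP x -0.1447 y 0.0004 F along -1.94 side -0.85 up 0.06 clk 11.25 z 0.0117 w 0.0564
```

Call:
play_rows --pt "0 0 0.02 0 0 0" --pt "0 0 0.04 0 0 0" --pt "0 0 0.06 0 0 0" --pt "0 0 0.08 0 0 0" --pt "0 0 0.1 0 0 0" --pt "0 0 0.115 0 0 0" --pt "0 0 0.125 0 0 0" --pt "0 0 0.13 0 0 0" --pt "0 0 0.13 0 0 0"

```text
clock: 12.0
eef_pos: [0.5252, 0.1207, 0.0118]
tcp_rot: [-1.561, 0.155, -0.155]
wrist_force: [-1.0, 0.1, -0.7]
width: 0.0563
```

```bash
python3 b.py
```

```text
bay-frame TCP x -0.1118 y 0.0007 F along -0.07 side 1.03 up -0.70 clk 12.0 z 0.0118 w 0.0563
```

Step 1 (the mouth) should now be met. I'll back off, shut the fingers, and then use their flat joint face so the board can centre itself against the cheek.

Call:
play_rows --pt "0 0 -0.02 0 0 0" --pt "0 0 -0.06 0 0 0" --pt "0 0 -0.1 0 0 0" --pt "0 0 -0.14 0 0 0" --pt "0 -0.01 -0.16 0.005 -0.005 0" --pt "0 -0.01 -0.16 0.005 -0.005 0"

```text
clock: 12.5
eef_pos: [0.5171, 0.0799, 0.0145]
tcp_rot: [-1.554, 0.149, -0.151]
wrist_force: [0.0, 0.2, 0.1]
width: 0.0563
```

Call:
play_rows --gripper 0 --pt "0 0 0 0 0 0" --pt "0 0 0 0 0 0" --pt "0 0 0 0 0 0" --pt "0 0 0 0 0 0" --pt "0 0 0 0 0 0" --pt "0 0 0 0 0 0"

```text
clock: 13.0
eef_pos: [0.5171, 0.0802, 0.0144]
tcp_rot: [-1.554, 0.149, -0.15]
wrist_force: [-0.2, 0.5, -0.6]
width: 0.0002
```

```bash
python3 b.py; python3 -c "
from t import *
from station import grab_frame
to([.5185,.082,.0125])
for n in ('side','top'):
    f=grab_frame(n);cv2.imwrite('pics/%s7.png'%n,f['pixels'][:,:,::-1]);pickle.dump(f,open(n+'7.pkl','wb'))
f=load('side7.pkl');im=f['pixels'][:,:,::-1];cv2.imwrite('pics/side7z.png',cv2.resize(im[120:260,190:330],None,fx=4,fy=4,interpolation=cv2.INTER_CUBIC))
f=load('top7.pkl');im=f['pixels'][:,:,::-1];cv2.imwrite('pics/top7z.png',cv2.resize(im[150:270,160:310],None,fx=4,fy=4,interpolation=cv2.INTER_CUBIC))
"
```

```text
bay-frame TCP x -0.1531 y 0.0004 F along 0.41 side 0.26 up -0.63 clk 13.0 z 0.0144 w 0.0002
pos [0.5171 0.0802 0.0144] clock 13.0 F [-0.17  0.45 -0.63] w 0.0002
shift [0.004 0.008 0.008] turn [-0.008  0.009 -0.   ]
```

View pics/side7z.png

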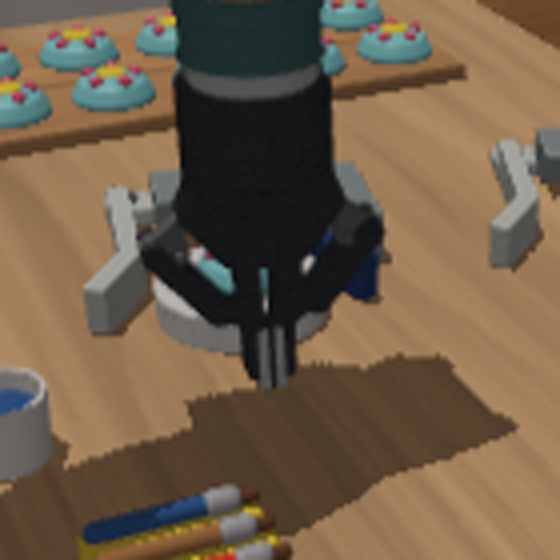

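View pics/top7z.png

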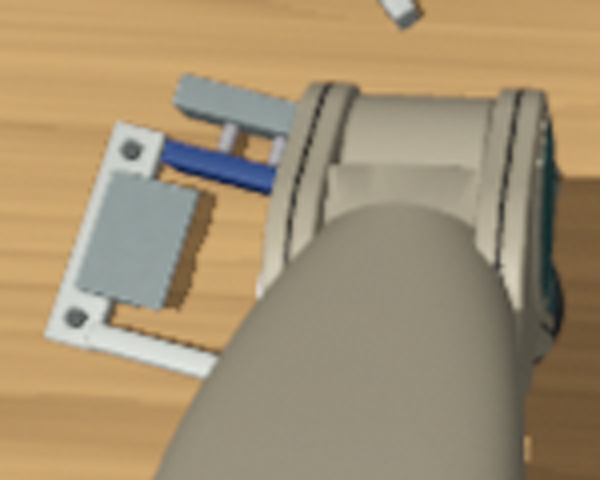

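In the zoomed side view the shut fingers at (270,370) stand behind the board at (240,320), which sits between the flares. I'll correct the tilt and approach.

Call:
play_rows --pt "0 0.008 0.02 -0.008 0.009 0" --pt "0 0.008 0.045 -0.008 0.009 0" --pt "0 0.008 0.07 -0.008 0.009 0" --pt "0 0.008 0.09 -0.008 0.009 0" --pt "0 0.008 0.1 -0.008 0.009 0" --pt "0 0.008 0.108 -0.008 0.009 0" --pt "0 0.008 0.116 -0.008 0.009 0" --pt "0 0.008 0.124 -0.008 0.009 0" --pt "0 0.008 0.132 -0.008 0.009 0" --pt "0 0.008 0.14 -0.008 0.009 0"

```text
clock: 13.93
eef_pos: [0.5235, 0.1137, 0.0128]
tcp_rot: [-1.568, 0.162, -0.161]
wrist_force: [-0.9, -3.7, -0.1]
width: 0.0001
```

```bash
python3 b.py
```

```text
bay-frame TCP x -0.1190 y 0.0009 F along -3.79 side 0.11 up -0.07 clk 13.93 z 0.0128 w 0.0001
```

Call:
play_rows --pt "0 0 0.007 0 0 0" --pt "0 0 0.013 0 0 0" --pt "0 0 0.019 0 0 0" --pt "0 0 0.025 0 0 0" --pt "0 0 0.031 0 0 0" --pt "0 0 0.037 0 0 0"

```text
clock: 14.43
eef_pos: [0.5252, 0.1226, 0.0128]
tcp_rot: [-1.569, 0.163, -0.161]
wrist_force: [-1.2, -6.0, 2.8]
width: -0.0002
```

```bash
python3 b.py
```

```text
bay-frame TCP x -0.1099 y 0.0010 F along -6.09 side -0.03 up 2.76 clk 14.43 z 0.0128 w -0.0002
```

Call:
play_rows --pt "0 0 0.006 0 0 0" --pt "0 0 0.01 0 0 0" --pt "0 0 0.014 0 0 0" --pt "0 0 0.018 0 0 0" --pt "0 0 0.022 0 0 0"

```text
clock: 14.85
eef_pos: [0.5254, 0.1266, 0.0128]
tcp_rot: [-1.572, 0.164, -0.16]
wrist_force: [-2.8, -7.7, 4.8]
width: 0.0002
```

```bash
python3 b.py
```

```text
bay-frame TCP x -0.1059 y 0.0017 F along -8.09 side 1.19 up 4.78 clk 14.85 z 0.0128 w 0.0002
```

Call:
play_rows --pt "0 0 0.006 0 0 0" --pt "0 0 0.01 0 0 0" --pt "0 0 0.014 0 0 0" --pt "0 0 0.018 0 0 0"

```text
clock: 15.18
eef_pos: [0.5253, 0.1296, 0.0129]
tcp_rot: [-1.576, 0.166, -0.16]
wrist_force: [-3.2, -6.7, 5.1]
width: -0.0003
```

```bash
python3 b.py
```

```text
bay-frame TCP x -0.1030 y 0.0024 F along -7.20 side 1.79 up 5.14 clk 15.18 z 0.0129 w -0.0003
```

```bash
cat >> b.py <<'E'
import sys
dx=float(sys.argv[1]) if len(sys.argv)>1 else 0
p=o+(e@h+dx)*h+0.000*y
to([p[0],p[1],.013])
E
python3 b.py .003
```

```text
bay-frame TCP x -0.1030 y 0.0024 F along -7.20 side 1.79 up 5.14 clk 15.18 z 0.0129 w -0.0003
pos [0.5253 0.1296 0.0129] clock 15.18 F [-3.21 -6.69  5.14] w -0.0003
shift [ 0.009 -0.001  0.012] turn [ 0.008 -0.002 -0.002]
```

Call:
play_rows --pt "0.002 -0.001 0.006 0.004 0 0" --pt "0.004 -0.001 0.01 0.008 0 0" --pt "0.006 -0.001 0.014 0.008 0 0" --pt "0.006 -0.001 0.018 0.008 0 0"

```text
clock: 15.52
eef_pos: [0.526, 0.1325, 0.0128]
tcp_rot: [-1.567, 0.168, -0.159]
wrist_force: [-3.5, -6.0, 3.8]
width: -0.0002
```

```bash
python3 b.py .003
```

```text
bay-frame TCP x -0.1000 y 0.0023 F along -6.62 side 2.18 up 3.80 clk 15.52 z 0.0128 w -0.0002
pos [0.526  0.1325 0.0128] clock 15.52 F [-3.47 -6.04  3.8 ] w -0.0002
shift [ 0.009 -0.001  0.012] turn [ 0.002 -0.002 -0.003]
```

Call:
play_rows --pt "0.003 -0.001 0.006 0.002 0 0" --pt "0.006 -0.001 0.011 0.002 0 0" --pt "0.009 -0.001 0.016 0.002 0 0" --pt "0.009 -0.001 0.021 0.002 0 0" --pt "0.009 -0.001 0.026 0.002 0 0"

```text
clock: 15.93
eef_pos: [0.528, 0.1374, 0.0126]
tcp_rot: [-1.567, 0.17, -0.157]
wrist_force: [-2.7, -5.9, 4.6]
width: -0.0003
```

```bash
python3 b.py .003
```

```text
bay-frame TCP x -0.0948 y 0.0013 F along -6.36 side 1.47 up 4.61 clk 15.93 z 0.0126 w -0.0003
pos [0.528  0.1374 0.0126] clock 15.93 F [-2.73 -5.93  4.61] w -0.0003
shift [ 0.005 -0.002  0.012] turn [ 0.002 -0.002 -0.005]
```

Call:
play_rows --pt "0.003 -0.001 0.006 0.002 0 -0.002" --pt "0.005 -0.002 0.011 0.002 0 -0.004" --pt "0.005 -0.002 0.016 0.002 0 -0.005" --pt "0.005 -0.002 0.021 0.002 0 -0.005" --pt "0.005 -0.002 0.026 0.002 0 -0.005" --pt "0.005 -0.002 0.031 0.002 0 -0.005"

```text
clock: 16.43
eef_pos: [0.5292, 0.1442, 0.0127]
tcp_rot: [-1.566, 0.166, -0.161]
wrist_force: [-3.1, -4.6, 2.2]
width: 0.0001
```

```bash
python3 b.py .003
```

```text
bay-frame TCP x -0.0879 y 0.0015 F along -5.14 side 2.12 up 2.16 clk 16.43 z 0.0127 w 0.0001
pos [0.5292 0.1442 0.0127] clock 16.43 F [-3.12 -4.61  2.16] w 0.0001
shift [ 0.006 -0.001  0.012] turn [ 0.001 -0.003 -0.002]
```

Call:
play_rows --pt "0.002 -0.001 0.005 0 0 -0.002" --pt "0.004 -0.001 0.008 0 0 -0.002" --pt "0.004 -0.001 0.011 0 0 -0.002" --pt "0.004 -0.001 0.014 0 0 -0.002" --pt "0.004 -0.001 0.017 0 0 -0.002" --pt "0.004 -0.001 0.02 0 0 -0.002" --pt "0.004 -0.001 0.023 0 0 -0.002"

```text
clock: 17.02
eef_pos: [0.5301, 0.1489, 0.0127]
tcp_rot: [-1.569, 0.165, -0.162]
wrist_force: [-1.7, -4.9, 3.5]
width: -0.0001
```

```bash
python3 b.py .003
```

```text
bay-frame TCP x -0.0831 y 0.0016 F along -5.10 side 0.65 up 3.46 clk 17.02 z 0.0127 w -0.0001
pos [0.5301 0.1489 0.0127] clock 17.02 F [-1.67 -4.86  3.46] w -0.0001
shift [ 0.006 -0.001  0.012] turn [ 0.003 -0.003 -0.001]
```

Call:
play_rows --pt "0.002 0 0.005 0.002 0 0" --pt "0.003 0 0.007 0.002 0 0" --pt "0.003 0 0.009 0.002 0 0" --pt "0.003 0 0.011 0.002 0 0" --pt "0.003 0 0.013 0.002 0 0" --pt "0.003 0 0.015 0.002 0 0"

```text
clock: 17.52
eef_pos: [0.5308, 0.1514, 0.0127]
tcp_rot: [-1.569, 0.166, -0.162]
wrist_force: [-2.1, -7.1, 3.7]
width: 0.0004
```

```bash
python3 b.py .003
```

```text
bay-frame TCP x -0.0806 y 0.0014 F along -7.40 side 0.56 up 3.66 clk 17.52 z 0.0127 w 0.0004
pos [0.5308 0.1514 0.0127] clock 17.52 F [-2.05 -7.14  3.66] w 0.0004
shift [ 0.005 -0.001  0.012] turn [ 0.003 -0.003 -0.001]
```

Call:
play_rows --pt "0.002 0 0.005 0.001 0 0" --pt "0.003 0 0.007 0.001 0 0" --pt "0.003 0 0.009 0.001 0 0" --pt "0.003 0 0.011 0.001 0 0" --pt "0.003 0 0.013 0.001 0 0"

```text
clock: 17.93
eef_pos: [0.5314, 0.1532, 0.0127]
tcp_rot: [-1.57, 0.167, -0.162]
wrist_force: [-2.0, -6.5, 5.0]
width: 0.0002
```

```bash
python3 b.py .003
```

```text
bay-frame TCP x -0.0786 y 0.0012 F along -6.81 side 0.67 up 4.99 clk 17.93 z 0.0127 w 0.0002
pos [0.5314 0.1532 0.0127] clock 17.93 F [-2.04 -6.53  4.99] w 0.0002
shift [ 0.005 -0.001  0.012] turn [ 0.004 -0.003 -0.002]
```

Call:
play_rows --pt "0.001 0 0.005 0.002 0 0" --pt "0.003 0 0.007 0.003 0 0" --pt "0.003 0 0.009 0.003 0 0" --pt "0.003 0 0.011 0.003 0 0" --pt "0.003 0 0.013 0.003 0 0"

```text
clock: 18.35
eef_pos: [0.532, 0.1551, 0.0126]
tcp_rot: [-1.569, 0.168, -0.161]
wrist_force: [-1.6, -6.6, 3.6]
width: 0.0002
```

```bash
python3 b.py .003
```

```text
bay-frame TCP x -0.0767 y 0.0009 F along -6.84 side 0.24 up 3.57 clk 18.35 z 0.0126 w 0.0002
pos [0.532  0.1551 0.0126] clock 18.35 F [-1.63 -6.65  3.57] w 0.0002
shift [ 0.004 -0.001  0.012] turn [ 0.003 -0.004 -0.003]
```

Call:
play_rows --pt "0.001 0 0.005 0.002 0 0" --pt "0.003 0 0.007 0.003 0 0" --pt "0.003 0 0.009 0.003 0 0" --pt "0.003 0 0.011 0.003 0 0" --pt "0.003 0 0.013 0.003 0 0"

```text
clock: 18.77
eef_pos: [0.5326, 0.1569, 0.0126]
tcp_rot: [-1.567, 0.169, -0.161]
wrist_force: [-2.3, -6.3, 4.1]
width: 0.0001
```

```bash
python3 b.py .003
```

```text
bay-frame TCP x -0.0748 y 0.0007 F along -6.64 side 0.95 up 4.09 clk 18.77 z 0.0126 w 0.0001
pos [0.5326 0.1569 0.0126] clock 18.77 F [-2.27 -6.31  4.09] w 0.0001
shift [ 0.003 -0.002  0.012] turn [ 0.002 -0.004 -0.003]
```

Call:
play_rows --pt "0.001 0 0.005 0.001 -0.002 -0.002" --pt "0.002 0 0.007 0.002 -0.004 -0.003" --pt "0.002 0 0.009 0.002 -0.004 -0.003" --pt "0.002 0 0.011 0.002 -0.004 -0.003" --pt "0.002 0 0.012 0.002 -0.004 -0.003"

```text
clock: 19.18
eef_pos: [0.5331, 0.1586, 0.0127]
tcp_rot: [-1.568, 0.161, -0.16]
wrist_force: [-2.4, -7.2, 4.4]
width: -0.0001
```

```bash
python3 b.py .003
```

```text
bay-frame TCP x -0.0730 y 0.0006 F along -7.53 side 0.91 up 4.39 clk 19.18 z 0.0127 w -0.0001
pos [0.5331 0.1586 0.0127] clock 19.18 F [-2.42 -7.19  4.39] w -0.0001
shift [ 0.002 -0.001  0.012] turn [ 0.002 -0.    -0.   ]
```

Call:
play_rows --pt "0.001 0 0.005 0.002 0 0" --pt "0.002 0 0.007 0.002 0 0" --pt "0.002 0 0.009 0.002 0 0" --pt "0.002 0 0.011 0.002 0 0" --pt "0.002 0 0.012 0.002 0 0"

```text
clock: 19.6
eef_pos: [0.5336, 0.1603, 0.0127]
tcp_rot: [-1.568, 0.162, -0.16]
wrist_force: [-1.2, -6.3, 2.5]
width: 0.0
```

```bash
python3 b.py .003
```

```text
bay-frame TCP x -0.0713 y 0.0004 F along -6.41 side -0.09 up 2.52 clk 19.6 z 0.0127 w 0.0
pos [0.5336 0.1603 0.0127] clock 19.6 F [-1.21 -6.3   2.52] w 0.0
shift [ 0.002 -0.001  0.012] turn [ 0.002 -0.001 -0.001]
```

Still sliding at about 6.5–7 N, so I'll keep advancing in small steps.

Call:
play_rows --pt "0.001 0 0.005 0.002 0 0" --pt "0.002 0 0.007 0.002 0 0" --pt "0.002 0 0.009 0.002 0 0" --pt "0.002 0 0.011 0.002 0 0" --pt "0.002 0 0.012 0.002 0 0"

```text
clock: 20.02
eef_pos: [0.534, 0.162, 0.0127]
tcp_rot: [-1.568, 0.163, -0.16]
wrist_force: [-2.2, -6.7, 4.4]
width: 0.0003
```

```bash
python3 b.py .003
```

```text
bay-frame TCP x -0.0696 y 0.0004 F along -7.00 side 0.82 up 4.45 clk 20.02 z 0.0127 w 0.0003
pos [0.534  0.162  0.0127] clock 20.02 F [-2.22 -6.69  4.45] w 0.0003
shift [ 0.001 -0.001  0.012] turn [ 0.002 -0.001 -0.001]
```

Call:
play_rows --pt "0 0 0.005 0.002 0 0" --pt "0.001 0 0.007 0.002 0 0" --pt "0.001 0 0.009 0.002 0 0" --pt "0.001 0 0.011 0.002 0 0" --pt "0.001 0 0.012 0.002 0 0"

```text
clock: 20.43
eef_pos: [0.5344, 0.1637, 0.0126]
tcp_rot: [-1.568, 0.164, -0.16]
wrist_force: [-1.5, -7.1, 3.8]
width: 0.0
```

```bash
python3 b.py .003
```

```text
bay-frame TCP x -0.0678 y 0.0004 F along -7.26 side -0.01 up 3.80 clk 20.43 z 0.0126 w 0.0
pos [0.5344 0.1637 0.0126] clock 20.43 F [-1.46 -7.11  3.8 ] w 0.0
shift [ 0.001 -0.001  0.012] turn [ 0.002 -0.001 -0.001]
```

Call:
play_rows --pt "0 0 0.005 0.002 0 0" --pt "0.001 0 0.007 0.002 0 0" --pt "0.001 0 0.009 0.002 0 0" --pt "0.001 0 0.011 0.002 0 0" --pt "0.001 0 0.012 0.002 0 0"

```text
clock: 20.85
eef_pos: [0.5348, 0.1653, 0.0127]
tcp_rot: [-1.568, 0.164, -0.16]
wrist_force: [-0.7, -7.6, 3.4]
width: 0.0002
```

```bash
python3 b.py .003
```

```text
bay-frame TCP x -0.0661 y 0.0003 F along -7.56 side -0.81 up 3.40 clk 20.85 z 0.0127 w 0.0002
pos [0.5348 0.1653 0.0127] clock 20.85 F [-0.74 -7.57  3.4 ] w 0.0002
shift [ 0.001 -0.001  0.012] turn [ 0.002 -0.002 -0.001]
```

Call:
play_rows --pt "0 0 0.005 0.002 0 0" --pt "0.001 0 0.007 0.002 0 0" --pt "0.001 0 0.009 0.002 0 0" --pt "0.001 0 0.011 0.002 0 0" --pt "0.001 0 0.012 0.002 0 0"

```text
clock: 21.27
eef_pos: [0.5351, 0.167, 0.0127]
tcp_rot: [-1.568, 0.165, -0.16]
wrist_force: [-2.0, -7.2, 4.7]
width: -0.0001
```

```bash
python3 b.py .003
```

```text
bay-frame TCP x -0.0644 y 0.0003 F along -7.46 side 0.49 up 4.71 clk 21.27 z 0.0127 w -0.0001
pos [0.5351 0.167  0.0127] clock 21.27 F [-1.99 -7.2   4.71] w -0.0001
shift [ 0.001 -0.001  0.012] turn [ 0.002 -0.002 -0.002]
```

Call:
play_rows --pt "0 0 0.005 0.002 0 0" --pt "0.001 0 0.007 0.002 0 0" --pt "0.001 0 0.009 0.002 0 0" --pt "0.001 0 0.011 0.002 0 0" --pt "0.001 0 0.012 0.002 0 0"

```text
clock: 21.68
eef_pos: [0.5352, 0.1676, 0.0127]
tcp_rot: [-1.571, 0.166, -0.161]
wrist_force: [-1.1, -8.9, 4.7]
width: -0.0001
```

```bash
python3 b.py .003
```

```text
bay-frame TCP x -0.0638 y 0.0003 F along -8.90 side -0.67 up 4.73 clk 21.68 z 0.0127 w -0.0001
pos [0.5352 0.1676 0.0127] clock 21.68 F [-1.15 -8.85  4.73] w -0.0001
shift [ 0.001 -0.001  0.012] turn [ 0.004 -0.003 -0.002]
```

The board moved only 0.6 mm for 3 mm commanded while the force rose, so this looks like the buffer. I'll ramp up carefully.

Call:
play_rows --pt "0 0 0.01 0.002 0 0" --pt "0 0 0.011 0.002 0 0" --pt "0 0 0.012 0.002 0 0" --pt "0 0 0.013 0.002 0 0" --pt "0 0 0.013 0.002 0 0"

```text
clock: 22.1
eef_pos: [0.5352, 0.1677, 0.0127]
tcp_rot: [-1.576, 0.168, -0.162]
wrist_force: [-1.0, -11.9, 5.9]
width: -0.0002
```

```bash
python3 b.py .003
```

```text
bay-frame TCP x -0.0637 y 0.0004 F along -11.88 side -1.43 up 5.88 clk 22.1 z 0.0127 w -0.0002
pos [0.5352 0.1677 0.0127] clock 22.1 F [ -1.01 -11.92   5.88] w -0.0002
shift [ 0.001 -0.001  0.012] turn [ 0.007 -0.004 -0.002]
```

The stop is firm at 11.9 N with no further movement. I'll press at about 15 N for around 1.3 s.

Call:
play_rows --pt "0 0 0.014 0.002 0 0" --pt "0 0 0.015 0.002 0 0" --pt "0 0 0.016 0.002 0 0" --pt "0 0 0.016 0.002 0 0" --pt "0 0 0.016 0.002 0 0" --pt "0 0 0.016 0.002 0 0"

```text
clock: 22.6
eef_pos: [0.5352, 0.1677, 0.0128]
tcp_rot: [-1.582, 0.17, -0.164]
wrist_force: [-1.9, -13.5, 6.1]
width: -0.0
```

```bash
python3 b.py .003
```

```text
bay-frame TCP x -0.0637 y 0.0004 F along -13.56 side -0.88 up 6.11 clk 22.6 z 0.0128 w -0.0
pos [0.5352 0.1677 0.0128] clock 22.6 F [ -1.89 -13.46   6.11] w -0.0
shift [ 0.002 -0.001  0.012] turn [ 0.011 -0.005 -0.001]
```

Call:
play_rows --pt "0 0 0.016 0.003 0 0" --pt "0 0 0.017 0.003 0 0" --pt "0 0 0.017 0.003 0 0" --pt "0 0 0.017 0.003 0 0" --pt "0 0 0.017 0.003 0 0" --pt "0 0 0.017 0.003 0 0" --pt "0 0 0.017 0.003 0 0" --pt "0 0 0.017 0.003 0 0" --pt "0 0 0.017 0.003 0 0" --pt "0 0 0.017 0.003 0 0"

```text
clock: 23.43
eef_pos: [0.5351, 0.1676, 0.0128]
tcp_rot: [-1.587, 0.171, -0.165]
wrist_force: [-2.9, -14.1, 7.5]
width: -0.0001
```

```bash
python3 b.py .003
```

```text
bay-frame TCP x -0.0638 y 0.0004 F along -14.37 side 0.01 up 7.49 clk 23.43 z 0.0128 w -0.0001
pos [0.5351 0.1676 0.0128] clock 23.43 F [ -2.92 -14.07   7.49] w -0.0001
shift [ 0.002 -0.001  0.012] turn [ 0.015 -0.006 -0.001]
```

Pressed at 12–14.4 N for more than 1.2 s. Now I'll ease off, back away and rise.

Call:
play_rows --pt "0 0 0.008 0 0 0" --pt "0 0 0.0 0 0 0" --pt "0 0 -0.01 0 0 0" --pt "0 0 -0.03 0 0 0" --pt "0 0 -0.06 0 0 0" --pt "0 0 -0.1 0 0 0" --pt "0 0 -0.15 0 0 0" --pt "0 0 -0.2 0 0 0" --pt "0 0 -0.24 0 0 0" --pt "0 0 -0.24 0 0 0"

```text
clock: 24.27
eef_pos: [0.5214, 0.1069, 0.0141]
tcp_rot: [-1.588, 0.174, -0.166]
wrist_force: [-0.2, -0.2, -0.6]
width: -0.0002
```

Call:
play_rows --pt "0 -0.08 -0.02 0.01 0 0" --pt "0 -0.2 -0.05 0.015 0 0" --pt "0 -0.33 -0.1 0.015 0 0" --pt "0 -0.46 -0.15 0.015 0 0" --pt "0 -0.6 -0.2 0.015 0 0" --pt "0 -0.74 -0.3 0.015 0 0" --pt "0 -0.86 -0.4 0.015 0 0" --pt "0 -0.9 -0.5 0.015 0 0" --pt "0 -0.9 -0.6 0.015 0 0" --pt "0 -0.9 -0.6 0.015 0 0"

```text
clock: 25.1
eef_pos: [0.4913, -0.0377, 0.2445]
tcp_rot: [-1.566, 0.172, -0.174]
wrist_force: [-0.3, -0.4, -0.5]
width: -0.0001
```

```bash
python3 b.py
python3 - <<'E'
from t import *
from station import grab_frame
for n in ('side','top'):
    f=grab_frame(n);cv2.imwrite('pics/%s8.png'%n,f['pixels'][:,:,::-1]);pickle.dump(f,open(n+'8.pkl','wb'))
f=load('top8.pkl');im=f['pixels'][:,:,::-1];cv2.imwrite('pics/top8z.png',cv2.resize(im[150:270,160:310],None,fx=4,fy=4,interpolation=cv2.INTER_CUBIC))
E
```

```text
bay-frame TCP x -0.2737 y 0.0017 F along -0.43 side 0.22 up -0.47 clk 25.1 z 0.2445 w -0.0001
pos [ 0.4913 -0.0377  0.2445] clock 25.1 F [-0.31 -0.38 -0.47] w -0.0001
shift [0.005 0.926 0.002] turn [ 0.001 -0.01   0.001]
```

View pics/side8.png

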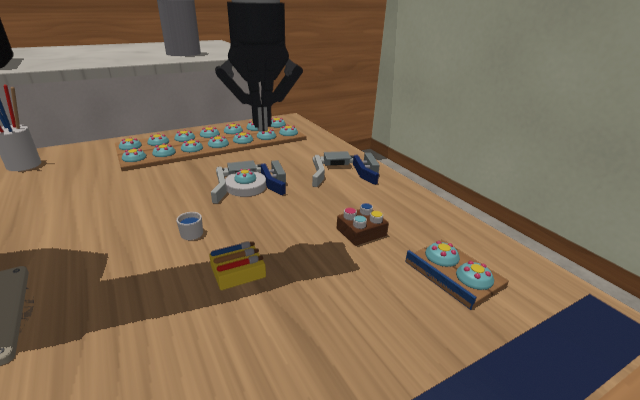

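View pics/top8z.png

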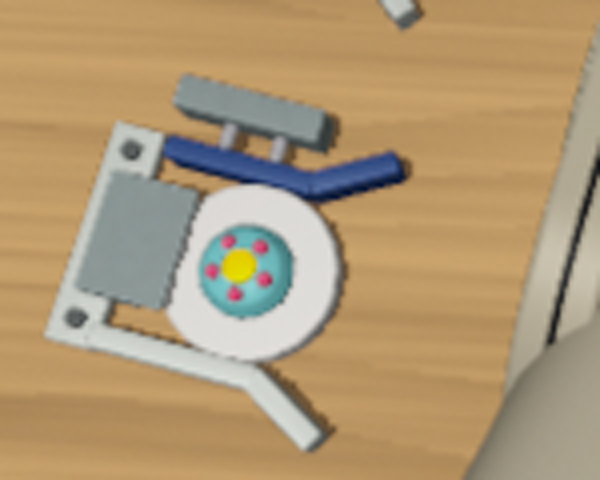

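The board lies between the cheeks with its front edge under the hood (zoom, button at (239,266)). I'll measure its place in the bay frame.

Run:
```python
from h import *
a=np.radians(78.3);h=np.array([np.cos(a),np.sin(a)]);y=np.array([-h[1],h[0]]);o=np.array([.5485,.230])
for n,box in(("top8",(200,240,205,245)),("side8",(160,200,225,270))):
    f=load(n+".pkl");hsv=cv2.cvtColor(f["pixels"],cv2.COLOR_RGB2HSV);P=cloud(f)
    m=np.zeros((400,640),bool);r0,r1,c0,c1=box;m[r0:r1,c0:c1]=True
    q=m&(hsv[...,0]>22)&(hsv[...,0]<34)&(hsv[...,1]>150)&(P[...,2]>.035)
    v,u=np.nonzero(q);p=onplane(f,[u.mean()],[v.mean()],.046)[0,:2]
    top=P[m&(hsv[...,1]<40)&(P[...,2]>.015)&(P[...,2]<.027)]
    pm=P[280:315,260:300].reshape(-1,3)
    print(n,u.mean(),v.mean(),len(u),"world",p.round(4),"bay x,y",((p-o)@h).round(4),((p-o)@y).round(4),"topz",np.median(top[:,2]).round(4) if len(top) else None)
f=load("top8.pkl");q=cloud(f)[280:315,260:300].reshape(-1,3);q=q[(q[:,2]>.01)&(q[:,2]<.08)]
print("pot",cv2.minAreaRect(q[:,:2].astype(np.float32))[0])
```

```text
top8 219.4313725490196 216.11764705882354 51 world [0.5454 0.226 ] bay x,y -0.0046 0.0022 topz 0.0222
side8 244.26315789473685 171.10526315789474 19 world [0.5399 0.2204] bay x,y -0.0112 0.0065 topz 0.0221
pot (0.0, 0.0)
```

Run:
```python
from station import *
import pickle,numpy as np
a=pickle.load(open("side0.pkl","rb"))["pixels"].astype(int);b=pickle.load(open("side8.pkl","rb"))["pixels"].astype(int)
print("pot region diff",np.abs(a-b)[212:240,176:206].mean())
print(finish_job())
```

```text
pot region diff 6.339682539682539
the job is handed in; nothing more can be done
None
```

The board is in the bay nearest the base, seated against the buffer and released. The job was handed in at about 25 s; it reports no verdict.

- **Route:** I slid the board between the paint rack and the brush rest with the pads half open. At the mouth I shut the fingers and pushed it in with their flat side.
- **Buffer:** Sliding in the bay took about 7 N. At the buffer the board stopped moving and the force climbed. I pressed at 12 to 14.4 N for about 1.3 s, so about 5 to 7 N above sliding, a little under the 8 N asked. The highest reading I took was about 16 N in all.
- **Last check of the board:** It lies flat with its top at 22 mm and its front edge under the hood. The top camera puts its centre at about x = -5 mm, y = +2 mm in the bay, and the hand is well clear.
- **What disagreed:**
  - The side camera put the centre at x = -11 mm, y = +6.5 mm. It showed a similar offset at the start, so I trusted the top camera. My bay origin may also be 1–2 mm off sideways, which matters because the limit is ±4 mm.
  - The pot was hidden from the top camera at the end. In the side view it stands where it did, with only a small brightness change there, probably the arm's shadow.

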